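Level the desk shelf with its screw foot and prove it under load

ROBOT

A 6-joint arm with a two-finger parallel gripper is mounted at the origin on a cart in front of the work surface, level with it; the furniture and walls round the work are solid. World frame = base frame: x ahead of the robot, y to its left, z up, the work surface at z = 0. Lengths are in m, angles in rad, forces in N, time in s.
With the tool pointing down it reaches from about 0.425 to 1.125 m from the base axis. Payload 14.9 kg.
Tool frame: the origin (TCP) lies midway between the tips of the shut fingers; the grasp point (between the pads) lies pinch_z behind it (pinch_z is the distance from the TCP to the grasp point, in m); z points along the fingers, y is the direction in which the jaws open and shut (so a half turn about z gives the same grasp; the last joint's range is limited). The gripper opens to 91 mm and grips with 3 to 60 N. Pads are 32 mm wide; open, the fingers measure 118 mm over their backs; the gripper's body (76 mm by 178 mm) begins 60 mm behind the grasp point.
Start: joints at [1.101, 0.379, 1.734, -0, 1.028, -0.033], TCP at [0.296, 0.634, 0.214] pointing down, gripper open.
Joint ranges: [-2.77, 2.77], [-0.74, 2.19], [0, 2.66], [-1.06, 4.2], [0.31, 2.87], [-3.08, 3.08]. Speed limits (rad/s): [1.89, 1.89, 2.39, 3.14, 3.14, 3.14].

INTERFACE

Orientations are given as a unit quaternion [x, y, z, w].
In Python, from bench import * gives the robot as it stands. The module is installed in compiled form; this text tells all that it offers.
- The arm moves only by the tool arm_command, never from a script. Its argument "series" is a list that holds one entry, the list of rows, each a list of 7 numbers: the shift along the world's x, y, z as a fraction of full scale, then the turn, a rotation vector about the world's x, y, z as a fraction of full scale, then the closure, from 0 (fully open) to 1 (shut). A call has 1 to 12 rows; each row is the pose to reach, as a shift and turn from the pose commanded when the call began; what a row does not reach only later rows make up. Full scale, the value 1, is 250 mm for a shift and pi/2 rad for a turn. A row lasts 1/12 s, in which the tool goes at most 41.7 mm and 7.16 degrees, less where a joint would pass 70% of its speed; a pose out of reach is approached as far as the arm can. A call with a number of a shift or a turn outside -1 to 1 is refused whole. A call with a gripper value outside its range is refused whole. The fingers move at their own pace and stop on an object; "grip_force" is the grip in N (left out, the last holds). Time passes only in rows, so rows that repeat a pose let the fingers close. It gives the time, the measured TCP pose, the force and the opening at its end, in the units of the state.
- observe(): the state, without advancing time (a new reading comes with each control period).
- grab_frame(name): name is "scene" or "side" or "wrist"; returns the picture (384x512x3 uint8, red, green, blue); there is no depth.
- camera_params(name): a dict with "intrinsics" (3x3 intrinsics, pixels), "position" and "rotation" of the camera in the world. Camera axes: x right, y down, z forward; pixel columns grow to the right and rows downward; lengths in m; the calibration is good to about 2 mm. A picture is of the moment at which its call begins: read the wrist's pose just before it. camera_params takes no time and is no camera call; for the wrist camera it gives the pose at the moment of the call.
- close_job(): hands the job in, once; it reports no verdict.
The state is a dict: "time": time; "q": joint angles; "joint_velocities": joint speeds; "effort": joint torques, N m; "ee_pos": TCP position; "tcp_rot": TCP orientation; "wrist_force": force on the tool from outside, world axes, zero at the start; "torque": the same for the moment, N m; "gripper_width": finger opening in m.
Only numpy, scipy, OpenCV 4.12 (cv2) and the standard library are available. Lean on these libraries where they do the work, as an engineer would, in place of code of your own. Each camera call takes 0.05 s, during which the arm holds its last target. There are 200 camera calls.

TASK

The small equipment shelf on the desk has sunk at the end with the black screw-foot knob. Lay the spirit level flat on the shelf board, lengthwise along it, and let go; then turn the knob until the bubble sits wholly between the two lines. Last, press down on top of the level with about ten newtons, as a load test, and finish while still pressing, with the bubble still between the lines; leave the other things on the desk where they are.

Things in the scene. Friction and masses are not known exactly. Their poses are not given: they have to be found in the camera images.
- level: Spirit level: aluminium beam 160 long x 24 wide x 38 high (mm), black rubber ends, 0.22 kg, lying on its base. A 50 mm green vial with two black lines is set flush in the middle of its flat top, which may be pressed anywhere. Origin at the centre of the underside; x along its length, y across, z up. Grasp it across the 24 mm width, anywhere along it.
- bubble (a joint): The bubble's place in the vial, m along the level's own x, 0 = middle, stops at +-0.017. It floats to the higher end, 0.6 mm for each milliradian of slope along the level, and needs 1.5 s to settle. The pale bubble is 12 mm long, the lines stand 9 mm either side of the middle: it is between them within +-0.003.
- shelf_top (a point): Centre of the top face of the shelf's white board, 170 x 300 mm, 16 mm thick, its top about 75 mm above the desk. x: across the board towards its back edge, where a 12 mm high aluminium lip stands 82 mm from the centre; y: lengthwise, away from the knob; z: square to the board, and tilts with it.
- shelf: The shelf as a whole, which stays put on the desk. Origin on the desk under the middle of the board, same x and y directions as shelf_top. The board stands at its +y end on a steel leg (feet 125 mm from the middle) and at its -y end on the screw foot; it tilts about the leg's feet only, rising or sinking at the knob end, and does not give when pressed.
- knob (a point): Middle of the screw foot's knob: an upright black fluted cylinder 36 mm across, 26 high, 14 clear of the board, on the board's long middle line 115 mm from its centre along -y; this point stays 102 mm above the desk. Clockwise from above raises the knob end, 1.9 mm (7.9 mrad of slope) per rad; 1.4 to 3 rad are needed. Turns stiffly (0.08 N m), stays where left; stops 2.4 rad past level.
- sticky_pad: Pad of sticky notes, 62 x 62 x 16 mm, near the front edge; to be left alone. Origin under its middle.
- eraser: Pink eraser 22 x 55 x 12 mm, near the keyboard; to be left alone. Origin under its middle.
- battery_c: Battery standing on end, 26 mm across, 48 high, near the monitor's foot; to be left alone. Origin under its middle.
Not all that is in view belongs to the job. What is shaped like the level but turquoise is not meant.

How it is judged:
On the way, in this order (a step that is already met when the one before it is completed fails the run):
1. the level lies on the shelf board, lengthwise, let go (contact force between level and the fingers below 0.1 N and z of level in the frame of shelf_top between -0.003 and 0.003 m and angle between the z axis of level and the z axis of shelf_top, either way round below 0.02 rad and angle between the x axis of level and the y axis of shelf_top, either way round below 0.17 rad and x of level in the frame of shelf_top between -0.07 and 0.067 m and y of level in the frame of shelf_top between -0.06 and 0.07 m), for 0.3 s.
2. the knob has been turned until the bubble stands between the lines, the level lying free (value of joint bubble between -0.003 and 0.003 m and angle between shelf_top's own z axis and vertical below 0.006 rad and contact force between level and the fingers below 0.1 N and angle between the x axis of level and the y axis of shelf_top, either way round below 0.17 rad), for 0.3 s.
At the end, for the whole second after the job is handed in: The level lies flat on the shelf board, within 10 degrees of lengthwise and wholly on the board, the shelf is level within 6 mrad, the bubble within 3 mm of the middle, and the fingers are still pressing the level onto the board with 4 to 30 N (contact force between level and the fingers between 4 and 30 N and contact force between level and shelf above 5 N and value of joint bubble between -0.003 and 0.003 m and angle between shelf_top's own z axis and vertical below 0.006 rad and z of level in the frame of shelf_top between -0.003 and 0.003 m and angle between the z axis of level and the z axis of shelf_top, either way round below 0.02 rad and angle between the x axis of level and the y axis of shelf_top, either way round below 0.17 rad and x of level in the frame of shelf_top between -0.07 and 0.067 m and y of level in the frame of shelf_top between -0.06 and 0.07 m and linear speed of level below 0.01 m/s); the arm keeps its last pose, push and grip.
It fails at once if a bystander on the desk is pushed more than 3 cm (distance of any of sticky_pad, eraser, battery_c from where it was at the start of the episode above 0.03 m).
It also fails if it takes over 72 s, if anything falls off the work surface, if the arm or the gripper's body presses on something with over 40 N, if the wrist force passes 120 N, or if a joint passes its speed limit or range.

## Working session

There is one attempt and no reset: what is moved stays moved. The work goes in short steps, Python scripts to look and compute and a tool call to move; the robot and the scene stay as the last step left them, time stands still between calls to the robot, and variables do not carry over. Pictures are saved under pics/ and viewed, about 8 in all and at most 12, crops included, and the job is handed in when it is done.

Besides the shell and the picture viewer there is one more tool, called after "Request:" by a JSON object that holds its "fn" and its "kwargs". arm_command: Moves the arm, as the interface text tells. Shift numbers are shares of 250 mm and turn numbers shares of pi/2 rad, none past 1 either way. Its arguments: {"type":"object","properties":{"series":{"type":"array","items":{"type":"array","items":{"type":"array","items":{"type":"number","minimum":-1,"maximum":1}}}},"grip_force":{"type":"number"}},"required":["series"]}

```bash
mkdir -p pics; cat > h.py <<'E'
from bench import *
import numpy as np, cv2
def ray(cam,u,v):
    p=camera_params(cam);K=np.array(p["intrinsics"]);R=np.array(p["rotation"])
    if R.shape!=(3,3):
        from scipy.spatial.transform import Rotation as Q;R=Q.from_quat(R).as_matrix()
    d=R@np.linalg.inv(K)@np.array([u,v,1.]);return np.array(p["position"]),d
def pt(cam,u,v,z):
    o,d=ray(cam,u,v);return (o+d*(z-o[2])/d[2]).round(4)
def proj(cam,P):
    p=camera_params(cam);K=np.array(p["intrinsics"]);R=np.array(p["rotation"])
    c=K@(R.T@(np.array(P)-np.array(p["position"])));return (c[:2]/c[2]).round(1)
def save(name,im,s=1):
    cv2.imwrite("pics/"+name,cv2.resize(im[:,:,::-1],None,fx=s,fy=s,interpolation=cv2.INTER_CUBIC))
E
python3 - <<'E'
from h import *
s=observe();print(s)
a=grab_frame("scene");b=grab_frame("side")
np.save("a.npy",a);np.save("b.npy",b)
save("scene.png",a,1.5);save("side.png",b,1.5)
for c in("scene","side","wrist"):print(c,camera_params(c))
E
```

```text
{'time': 0.0, 'q': array([ 1.10068920e+00,  3.79425042e-01,  1.73474264e+00,  1.05892794e-05,
        1.02851568e+00, -3.32761237e-02]), 'joint_velocities': array([ 0.0017988 , -0.00159591, -0.00119877,  0.00070283,  0.00020169,
        0.00136393]), 'effort': array([-2.78125408e-03, -7.63766885e+01, -4.34359288e+01,  6.49347296e-02,
        4.24117665e-02, -1.21340927e-04]), 'ee_pos': array([0.29596454, 0.63393426, 0.21329563]), 'tcp_rot': array([ 2.16685679e-01,  9.76241271e-01, -5.27043366e-04, -1.40207401e-04]), 'wrist_force': array([-0.07219974,  0.07654716, -0.7840858 ]), 'torque': array([0.01234391, 0.04280791, 0.03011645]), 'gripper_width': 0.09138227689714547}
scene {'intrinsics': array([[453.2737183 ,   0.        , 255.23762767],
       [  0.        , 453.2737183 , 187.119751  ],
       [  0.        ,   0.        ,   1.        ]]), 'position': array([-0.08776969,  1.43261137,  0.74079608]), 'rotation': array([-0.21313822,  0.82151659, -0.51522761,  0.11926061])}
side {'intrinsics': array([[491.36709749,   0.        , 259.85813732],
       [  0.        , 491.36709749, 196.36246554],
       [  0.        ,   0.        ,   1.        ]]), 'position': array([-0.74579695, -0.00649384,  1.60096222]), 'rotation': array([ 0.72133029, -0.59897573,  0.21928738, -0.26985873])}
wrist {'intrinsics': array([[279.78264581,   0.        , 255.68188105],
       [  0.        , 279.78264581, 196.34279276],
       [  0.        ,   0.        ,   1.        ]]), 'position': array([0.23272192, 0.66399188, 0.38421174]), 'rotation': array([0.8368063 , 0.53277738, 0.06682113, 0.10695052])}
```

View pics/scene.png

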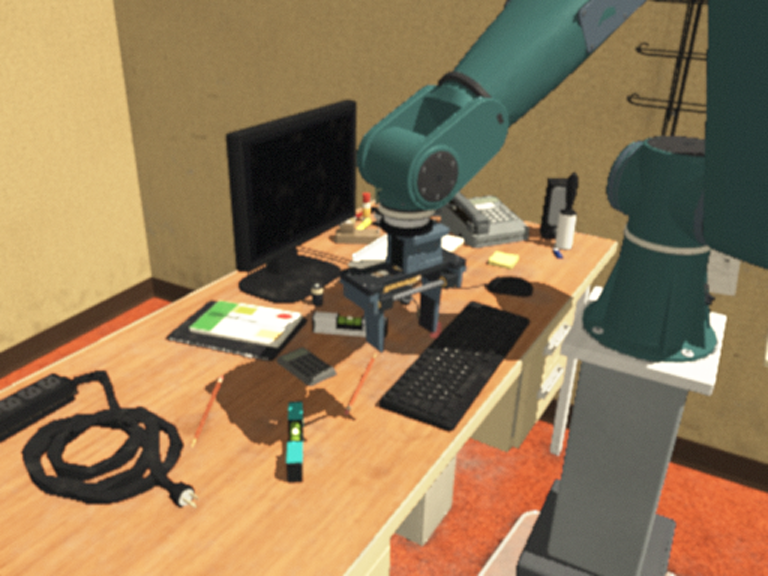

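View pics/side.png

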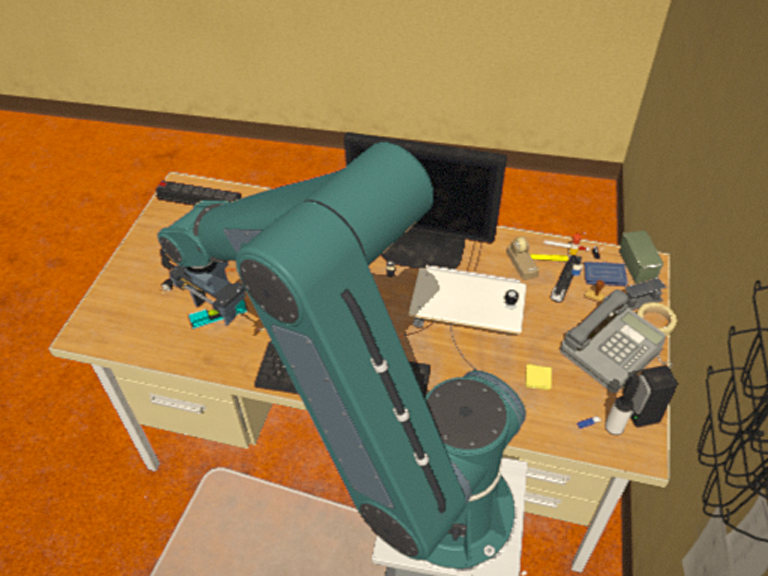

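The scene view shows the silver level at about (345,323) in the enlarged picture, with the turquoise decoy at (295,440). The side view shows the white board, with the knob at (512,297). Other lookalikes are the calculator at (307,365) and the clear silver-grey stapler-like objects at the right. I choose the silver beam and will check it with the wrist camera.

```bash
python3 - <<'E'
from h import *
w=grab_frame("wrist");np.save("w.npy",w);save("w.png",w,1.5)
print("level",pt("scene",345/1.5,323/1.5,.038),"decoy",pt("scene",295/1.5,440/1.5,.038))
print("knob",pt("side",512/1.5,295/1.5,.115))
for n,u,v in (("bl",428,266),("br",526,283),("fr",522,332),("fl",408,318)):print(n,pt("side",u/1.5,v/1.5,.07))
for n,u,v in (("monL",345,135),("monR",506,155),("monBR",490,242)):print(n,pt("side",u/1.5,v/1.5,.12))
E
```

```text
level [0.5482 0.3797 0.038 ] decoy [0.4239 0.7384 0.038 ]
knob [ 0.5648 -0.0776  0.115 ]
bl [0.6701 0.1626 0.07  ]
br [ 0.6554 -0.1144  0.07  ]
fr [ 0.4811 -0.1158  0.07  ]
fl [0.4735 0.1861 0.07  ]
monL [1.151  0.5121 0.12  ]
monR [ 1.1413 -0.0121  0.12  ]
monBR [ 7.466e-01 -7.000e-04  1.200e-01]
```

View pics/w.png

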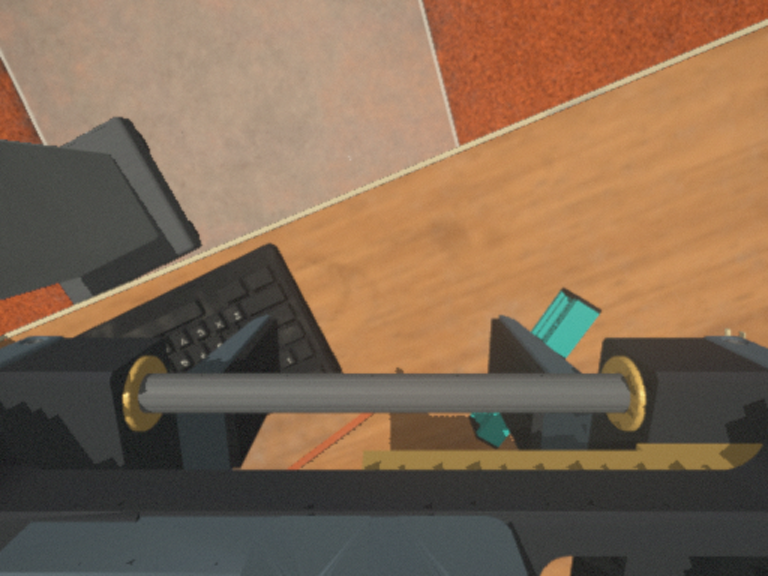

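```bash
python3 - <<'E'
from h import *
import bench;print([k for k in dir(bench) if not k.startswith("_")], getattr(bench,"pinch_z",None))
a=np.load("a.npy");save("lv.png",a[190:240,190:280],8)
for u,v in((313,314),(335,315),(350,316),(365,316),(385,318)):print(pt("scene",u/1.5,v/1.5,.038))
for z in(0,.04):print("wrist centre/top/bottom",pt("wrist",256,192,z),pt("wrist",256,20,z),pt("wrist",256,300,z))
print(proj("wrist",[.29596,.6339,.2133]))
E
```

```text
['MotionError', 'camera_params', 'close_job', 'grab_frame', 'observe', 'pinch_z'] 0.0188
[0.6264 0.3813 0.038 ]
[0.584  0.3613 0.038 ]
[0.5545 0.3488 0.038 ]
[0.5272 0.3326 0.038 ]
[0.4866 0.3186 0.038 ]
wrist centre/top/bottom [0.3168 0.6244 0.    ] [0.1212 0.7157 0.    ] [0.4748 0.5506 0.    ]
wrist centre/top/bottom [0.3081 0.6285 0.04  ] [0.1328 0.7103 0.04  ] [0.4496 0.5624 0.04  ]Traceback (most recent call last):
  File "<stdin>", line 6, in <module>
  File "h.py", line 12, in proj
    c=K@(R.T@(np.array(P)-np.array(p["position"])));return (c[:2]/c[2]).round(1)
         ~~~^^~~~~~~~~~~~~~~~~~~~~~~~~~~~~~~~~~~~~
ValueError: matmul: Input operand 1 has a mismatch in its core dimension 0, with gufunc signature (n?,k),(k,m?)->(n?,m?) (size 3 is different from 4)
```

View pics/lv.png

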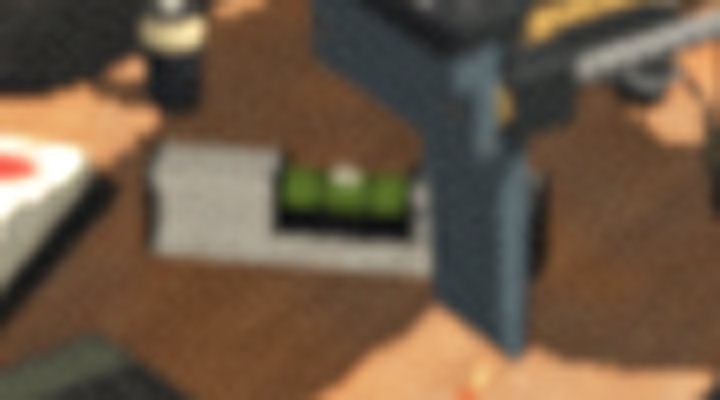

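The crop shows the silver beam with the green vial centred near original pixel (233,211), which confirms the choice. It sits at about (0.555, 0.349), with its axis about 24° from x. I'll move to hover beside it.

Request:
{"fn": "arm_command", "kwargs": {"series": [[[0.64, -0.52, 0.16, 0, 0, 0.544, 0], [0.64, -0.52, 0.16, 0, 0, 0.544, 0], [0.64, -0.52, 0.16, 0, 0, 0.544, 0], [0.64, -0.52, 0.16, 0, 0, 0.544, 0], [0.64, -0.52, 0.16, 0, 0, 0.544, 0], [0.64, -0.52, 0.16, 0, 0, 0.544, 0], [0.64, -0.52, 0.16, 0, 0, 0.544, 0]]]}}

```text
time: 0.73
ee_pos: [0.4582, 0.5027, 0.2545]
tcp_rot: [-0.209, 0.978, 0.0, 0.0]
wrist_force: [0.9, -0.1, -0.2]
gripper_width: 0.0913
```

Request:
{"fn": "arm_command", "kwargs": {"series": [[[0.54, -0.56, 0, 0, 0, 0, 0], [0.54, -0.56, 0, 0, 0, 0, 0], [0.54, -0.56, 0, 0, 0, 0, 0], [0.54, -0.56, 0, 0, 0, 0, 0], [0.54, -0.56, 0, 0, 0, 0, 0], [0.54, -0.56, 0, 0, 0, 0, 0], [0.54, -0.56, 0, 0, 0, 0, 0]]]}}

```text
time: 1.32
ee_pos: [0.5919, 0.3631, 0.2536]
tcp_rot: [-0.206, 0.979, -0.0, -0.0]
wrist_force: [-0.5, 0.2, -0.2]
gripper_width: 0.0913
```

```bash
sed -i 's/^def proj.*//;/^    p=camera_params(cam);K=np.array(p\["intrinsics"\]);R=np.array(p\["rotation"\])$/{n;/c=K/d}' h.py; sed -i '/c=K@/d' h.py; cat >> h.py <<'E'
from scipy.spatial.transform import Rotation as Q
def proj(cam,P):
    p=camera_params(cam);K=np.array(p["intrinsics"]);R=Q.from_quat(p["rotation"]).as_matrix()
    c=K@(R.T@(np.array(P)-np.array(p["position"])));return (c[:2]/c[2]).round(1)
def st():
    s=observe();R=Q.from_quat(s["tcp_rot"]).as_matrix()
    print("t",round(s["time"],2),"tcp",s["ee_pos"].round(4),"ydir deg",np.degrees(np.arctan2(R[1,1],R[0,1])).round(2),"tilt",R[:2,2].round(4),"F",s["wrist_force"].round(2),"w",round(s["gripper_width"],4),"q",s["q"].round(2));return s
E
python3 - <<'E'
from h import *
s=st();print(proj("wrist",s["ee_pos"]))
w=grab_frame("wrist");np.save("w.npy",w);save("w2.png",w,1.5)
E
```

```text
t 1.32 tcp [0.5919 0.3631 0.2536] ydir deg 113.8 tilt [-0.0005 -0.0002] F [-0.5   0.2  -0.18] w 0.0913 q [ 0.52  0.33  1.72  0.    1.09 -1.47]
[256.1 234.8]
```

View pics/w2.png

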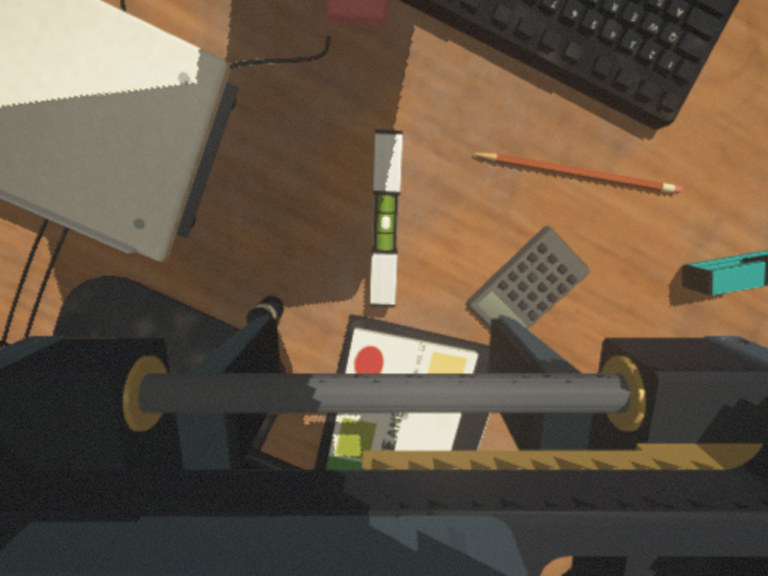

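The wrist view shows the silver level from (389,131) to (383,304), in enlarged pixels. The bubble is at (386,223), the battery at (267,305), and the shelf corner is at upper left.

```bash
python3 - <<'E'
from h import *
e=[pt("wrist",u/1.5,v/1.5,.038) for u,v in((389,131),(383,304),(386,223))]
d=e[0]-e[1];print(e,np.linalg.norm(d),np.degrees(np.arctan2(d[1],d[0])),(e[0]+e[1])/2)
print("battery",pt("wrist",267/1.5,305/1.5,.048))
for u,v in((230,62),(162,261),(184,78),(139,224)):print("shelf",pt("wrist",u/1.5,v/1.5,.077))
E
```

```text
[array([0.4828, 0.3211, 0.038 ]), array([0.627 , 0.3791, 0.038 ]), array([0.5557, 0.3506, 0.038 ])] 0.15542728203246686 -158.08906466471404 [0.5549 0.3501 0.038 ]
battery [0.669  0.2794 0.048 ]
shelf [0.4912 0.194  0.077 ]
shelf [0.6575 0.1902 0.077 ]
shelf [0.5156 0.1657 0.077 ]
shelf [0.6355 0.1643 0.077 ]
```

Request:
{"fn": "arm_command", "kwargs": {"series": [[[-0.144, -0.056, -0.3, 0, 0, -0.021, 0], [-0.144, -0.056, -0.3, 0, 0, -0.021, 0], [-0.144, -0.056, -0.6, 0, 0, -0.021, 0], [-0.144, -0.056, -0.7, 0, 0, -0.021, 0], [-0.144, -0.056, -0.85, 0, 0, -0.021, 0], [-0.144, -0.056, -0.93, 0, 0, -0.021, 0], [-0.144, -0.056, -0.98, 0, 0, -0.021, 0], [-0.144, -0.056, -0.98, 0, 0, -0.021, 0], [-0.144, -0.056, -0.98, 0, 0, -0.021, 0]]]}}

```text
time: 2.12
ee_pos: [0.5551, 0.3511, 0.0098]
tcp_rot: [-0.192, 0.981, 0.0, 0.0]
wrist_force: [0.5, 0.6, 0.9]
gripper_width: 0.091
```

Request:
{"fn": "arm_command", "kwargs": {"series": [[[0, 0, 0, 0, 0, 0, 1], [0, 0, 0, 0, 0, 0, 1], [0, 0, 0, 0, 0, 0, 1], [0, 0, 0, 0, 0, 0, 1], [0, 0, 0, 0, 0, 0, 1], [0, 0, 0, 0, 0, 0, 1], [0, 0, 0, 0, 0, 0, 1], [0, 0, 0, 0, 0, 0, 1]]], "grip_force": 25}}

```text
time: 2.78
ee_pos: [0.5551, 0.3503, 0.009]
tcp_rot: [-0.191, 0.982, -0.0, -0.0]
wrist_force: [-0.6, 0.2, 1.4]
gripper_width: 0.0408
```

Request:
{"fn": "arm_command", "kwargs": {"series": [[[0, 0, 0, 0, 0, 0, 1], [0, 0, 0, 0, 0, 0, 1], [0, 0, 0, 0, 0, 0, 1], [0, 0, 0, 0, 0, 0, 1], [0, 0, 0, 0, 0, 0, 1], [0, 0, 0, 0, 0, 0, 1]]]}}

```text
time: 3.28
ee_pos: [0.5551, 0.3502, 0.0089]
tcp_rot: [-0.191, 0.982, -0.0, -0.0]
wrist_force: [1.4, -1.3, -1.4]
gripper_width: 0.0242
```

Request:
{"fn": "arm_command", "kwargs": {"series": [[[0, 0, 0.1, 0, 0, 0, 1], [0, 0, 0.2, 0, 0, 0, 1], [0, 0, 0.3, 0, 0, 0, 1], [0, 0, 0.4, 0, 0, 0, 1], [0, 0, 0.5, 0, 0, 0, 1], [0, 0, 0.56, 0, 0, 0, 1], [0, 0, 0.56, 0, 0, 0, 1], [0, 0, 0.56, 0, 0, 0, 1]]]}}

```text
time: 3.95
ee_pos: [0.5551, 0.3503, 0.1488]
tcp_rot: [-0.191, 0.982, 0.0, 0.0]
wrist_force: [-0.2, -0.2, -3.1]
gripper_width: 0.0237
```

```bash
python3 - <<'E'
from h import *
st()
b=grab_frame("side");np.save("b.npy",b)
hsv=cv2.cvtColor(b,cv2.COLOR_RGB2HSV)
# knob blob & board
roi=(slice(165,235),slice(265,360))
m=((hsv[...,1]<60)&(hsv[...,2]>110)).astype(np.uint8);k=(hsv[...,2]<60).astype(np.uint8)
mm=np.zeros_like(m);mm[roi]=m[roi];n,_,s,c=cv2.connectedComponentsWithStats(mm);i=1+s[1:,4].argmax();print("board",s[i],c[i])
mm=np.zeros_like(m);mm[185:210,325:352]=k[185:210,325:352];n,_,s,c=cv2.connectedComponentsWithStats(mm)
for i in range(1,n):print("k",s[i],c[i])
save("side2.png",b[160:240,260:365],6)
E
```

```text
t 3.95 tcp [0.5551 0.3503 0.1488] ydir deg 112.05 tilt [0.0005 0.0003] F [-0.16 -0.17 -3.06] w 0.0237 q [ 0.53  0.39  1.85  0.    0.9  -1.43]
board [ 273  178   78   43 2398] [311.98957465 198.66555463]
k [337 196   8   7  31] [339.96774194 199.61290323]
k [344 196   1   2   2] [344.  196.5]
```

View pics/side2.png

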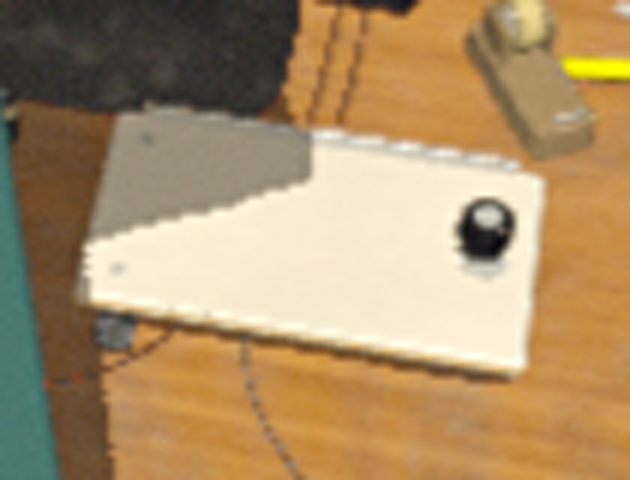

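The side crop shows the board with corners near (85,297), (522,368), (545,175) and (120,112). The knob is centred at (487,231), and the lip runs along the far edge.

```bash
python3 - <<'E'
from h import *
f=lambda u,v,z:pt("side",260+u/6,160+v/6,z)
print("knob",f(487,231,.102),f(489,215,.115))
fl,fr,br,bl=f(87,297,.075),f(522,368,.070),f(545,178,.070),f(122,114,.075)
print(fl,fr,br,bl,(fl+fr+br+bl)/4,np.degrees(np.arctan2(*(fl-fr)[:2])),np.degrees(np.arctan2(*(bl-br)[:2])))
E
```

```text
knob [ 0.5664 -0.0784  0.102 ] [ 0.5693 -0.0779  0.115 ]
[0.484  0.1778 0.075 ] [ 0.4804 -0.1119  0.07  ] [ 0.65   -0.1155  0.07  ] [0.6522 0.1813 0.075 ] [0.56665  0.032925 0.0725  ] 0.7119578528977308 0.4246913963693856
```

Request:
{"fn": "arm_command", "kwargs": {"series": [[[0.056, -0.1, 0, 0, 0, -0.956, 1], [0.056, -0.2, 0, 0, 0, -0.956, 1], [0.056, -0.3, 0, 0, 0, -0.956, 1], [0.056, -0.4, 0, 0, 0, -0.956, 1], [0.056, -0.5, 0, 0, 0, -0.956, 1], [0.056, -0.6, 0, 0, 0, -0.956, 1], [0.056, -0.6, 0, 0, 0, -0.956, 1], [0.056, -0.6, 0, 0, 0, -0.956, 1], [0.056, -0.6, 0, 0, 0, -0.956, 1], [0.056, -0.6, 0, 0, 0, -0.956, 1], [0.056, -0.6, 0, 0, 0, -0.956, 1], [0.056, -0.6, 0, 0, 0, -0.956, 1]]]}}

```text
time: 5.0
ee_pos: [0.5681, 0.1999, 0.1468]
tcp_rot: [0.532, 0.847, -0.001, -0.001]
wrist_force: [-0.3, -0.8, -2.8]
gripper_width: 0.0234
```

Request:
{"fn": "arm_command", "kwargs": {"series": [[[0, -0.1, 0, 0, 0, -0.3, 1], [0, -0.2, 0, 0, 0, -0.3, 1], [0, -0.3, 0, 0, 0, -0.3, 1], [0, -0.4, 0, 0, 0, -0.3, 1], [0, -0.473, 0, 0, 0, -0.3, 1], [0, -0.473, 0, 0, 0, -0.3, 1], [0, -0.473, 0, 0, 0, -0.3, 1], [0, -0.473, 0, 0, 0, -0.3, 1]]]}}

```text
time: 5.67
ee_pos: [0.5685, 0.0822, 0.1477]
tcp_rot: [0.713, 0.702, -0.001, -0.001]
wrist_force: [0.4, 0.4, -2.8]
gripper_width: 0.0241
```

```bash
python3 - <<'E'
from h import *
st()
w=grab_frame("wrist");b=grab_frame("side");save("w3.png",np.hstack([w,b[120:,200:400].repeat(1,0) if 0 else np.zeros((384,8,3),np.uint8)]),1.5)
E
```

```text
t 5.67 tcp [0.5685 0.0822 0.1477] ydir deg -0.9 tilt [-0.0018 -0.0001] F [ 0.4   0.39 -2.79] w 0.0241 q [0.1  0.28 2.02 0.   0.85 0.12]
```

View pics/w3.png

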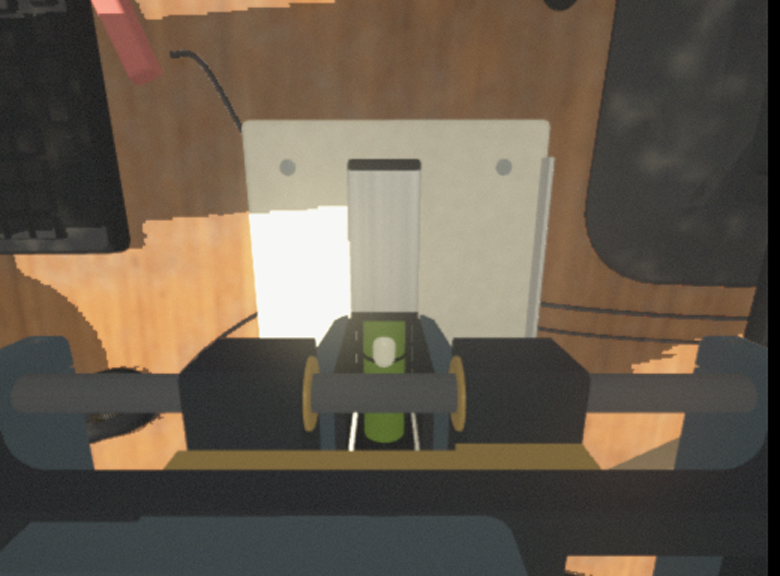

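The board end and the level are aligned, and the level is centred on the board. Lowering.

Request:
{"fn": "arm_command", "kwargs": {"series": [[[0, 0, -0.1, 0, 0, 0, 1], [0, 0, -0.17, 0, 0, 0, 1], [0, 0, -0.21, 0, 0, 0, 1], [0, 0, -0.23, 0, 0, 0, 1], [0, 0, -0.245, 0, 0, 0, 1], [0, 0, -0.25, 0, 0, 0, 1], [0, 0, -0.255, 0, 0, 0, 1], [0, 0, -0.255, 0, 0, 0, 1], [0, 0, -0.255, 0, 0, 0, 1]]]}}

```text
time: 6.52
ee_pos: [0.5695, 0.0821, 0.0858]
tcp_rot: [0.713, 0.702, 0.0, 0.0]
wrist_force: [0.3, -1.0, -2.3]
gripper_width: 0.0236
```

Request:
{"fn": "arm_command", "kwargs": {"series": [[[0, 0, -0.004, 0, 0, 0, 1], [0, 0, -0.008, 0, 0, 0, 1], [0, 0, -0.008, 0, 0, 0, 1], [0, 0, -0.008, 0, 0, 0, 1]]]}}

```text
time: 6.85
ee_pos: [0.5694, 0.082, 0.0835]
tcp_rot: [0.713, 0.701, 0.0, 0.0]
wrist_force: [0.5, -1.4, 1.0]
gripper_width: 0.0238
```

Contact: the force changed sign. Now release, and rise once the fingers are open.

Request:
{"fn": "arm_command", "kwargs": {"series": [[[0, 0, 0, 0, 0, 0, 0.4], [0, 0, 0, 0, 0, 0, 0.4], [0, 0, 0, 0, 0, 0, 0.4], [0, 0, 0, 0, 0, 0, 0.4], [0, 0, 0, 0, 0, 0, 0.4], [0, 0, 0, 0, 0, 0, 0.4], [0, 0, 0.15, 0, 0, 0, 0.4], [0, 0, 0.3, 0, 0, 0, 0.4], [0, 0, 0.4, 0, 0, 0, 0.4], [0, -0.1, 0.4, 0, 0, 0, 0.4], [0, -0.2, 0.4, 0, 0, 0, 0.4], [0, -0.3, 0.4, 0, 0, 0, 0.4]]]}}

```text
time: 7.85
ee_pos: [0.5693, 0.0064, 0.1839]
tcp_rot: [0.712, 0.702, 0.0, 0.0]
wrist_force: [-0.1, 0.4, 0.1]
gripper_width: 0.0551
```

Request:
{"fn": "arm_command", "kwargs": {"series": [[[0, -0.1, 0, 0, 0, 0, 0.3], [0, -0.2, 0, 0, 0, 0, 0.3], [0, -0.34, 0, 0, 0, 0, 0.3], [0, -0.34, 0, 0, 0, 0, 0.3], [0, -0.34, 0, 0, 0, 0, 0.3], [0, -0.34, 0, 0, 0, 0, 0.3], [0, -0.34, 0, 0, 0, 0, 0.3], [0, -0.34, 0, 0, 0, 0, 0.3], [0, -0.34, 0, 0, 0, 0, 0.3], [0, -0.34, 0, 0, 0, 0, 0.3]]]}}

```text
time: 8.68
ee_pos: [0.5692, -0.0774, 0.1832]
tcp_rot: [0.712, 0.702, 0.0, 0.0]
wrist_force: [-0.2, -0.4, 0.5]
gripper_width: 0.0642
```

```bash
python3 - <<'E'
from h import *
st()
w=grab_frame("wrist");np.save("w.npy",w);save("w4.png",w,1.5)
E
```

```text
t 8.68 tcp [ 0.5692 -0.0774  0.1832] ydir deg -0.85 tilt [0. 0.] F [-0.18 -0.36  0.48] w 0.0642 q [-0.18  0.22  2.01  0.    0.91 -0.16]
```

View pics/w4.png

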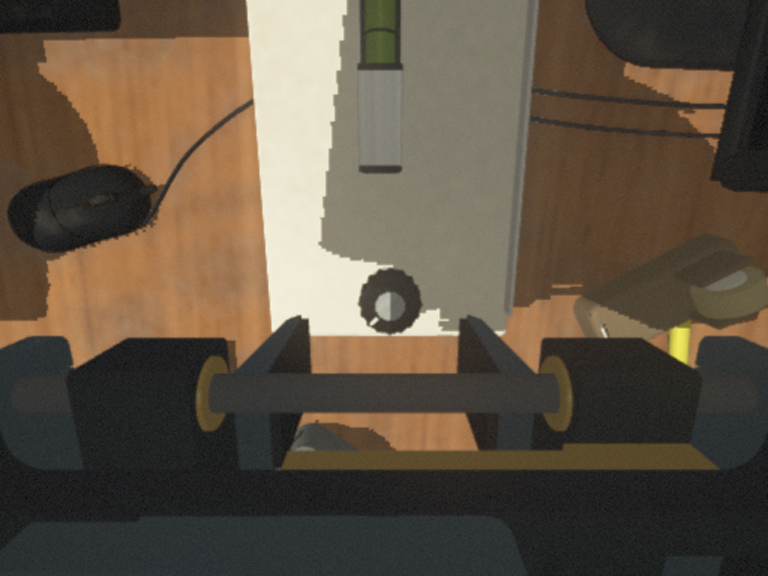

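The level lies on the board, with its near end at (380,170). The knob is at (390,301) and the vial is at the top edge. I'll step back along +y to read the bubble.

Request:
{"fn": "arm_command", "kwargs": {"series": [[[0, 0.15, 0, 0, 0, 0, 0.3], [0, 0.3, 0, 0, 0, 0, 0.3], [0, 0.3, 0, 0, 0, 0, 0.3], [0, 0.3, 0, 0, 0, 0, 0.3], [0, 0.3, 0, 0, 0, 0, 0.3], [0, 0.3, 0, 0, 0, 0, 0.3]]]}}

```text
time: 9.23
ee_pos: [0.5692, -0.0036, 0.1832]
tcp_rot: [0.713, 0.701, -0.0, 0.0]
wrist_force: [-0.7, -0.3, -0.4]
gripper_width: 0.0635
```

```bash
cat >> h.py <<'E'
def vial(im,zc=.113,tag=None,L=(.569,.082)):
    # bubble offset along world y relative to the vial middle, from the wrist view (green vial extent, pale bubble)
    g=im.astype(int);u0,v0=proj("wrist",[L[0],L[1],zc]).astype(int)
    x0,x1,y0,y1=u0-25,u0+25,max(v0-75,0),v0+75;c=g[y0:y1,x0:x1]
    gr=((c[...,1]-c[...,2]>22)&(c[...,1]>c[...,0]+5)).astype(np.uint8)
    n,_,s,ct=cv2.connectedComponentsWithStats(cv2.morphologyEx(gr,cv2.MORPH_CLOSE,np.ones((21,5),np.uint8)))
    i=1+s[1:,4].argmax();bx,by,bw,bh=s[i,:4];m=c[by:by+bh,bx:bx+bw]
    col=m[:,bw//4:bw-bw//4].mean(1).round().astype(int)
    print("vial box",x0+bx,y0+by,bw,bh);print("blue profile",col[:,2].tolist());print("green",col[:,1].tolist())
    print("ends y",pt("wrist",x0+bx+bw/2,y0+by,zc),pt("wrist",x0+bx+bw/2,y0+by+bh,zc))
    t=col[:,2]>.5*(col[:,2].max()+np.median(col[:,2]));r=np.flatnonzero(t);print("bubble rows",r.min(),r.max())
    yb=pt("wrist",x0+bx+bw/2,y0+by+(r.min()+r.max()+1)/2,zc)[1]
    y=[pt("wrist",x0+bx+bw/2,y0+by+k,zc)[1] for k in(0,bh)];print("BUBBLE mm",1e3*(yb-sum(y)/2))
    if tag:save(tag,im[max(y0+by-10,0):y0+by+bh+10,x0:x1],5)
E
python3 - <<'E'
from h import *
w0=np.load("w.npy")
s=st();w=grab_frame("wrist");np.save("w.npy",w);vial(w,tag="v1.png")
# knob from the previous pose: apply the camera shift
o=np.array([.5692,-.0774,.1832])-s["ee_pos"]
p,d=ray("wrist",390/1.5,301/1.5);p=p+o;print("knob top",p+d*(.115-p[2])/d[2])
E
```

```text
t 9.23 tcp [ 0.5692 -0.0036  0.1832] ydir deg -0.92 tilt [ 0.     -0.0001] F [-0.75 -0.3  -0.4 ] w 0.0635 q [-0.05  0.22  2.02 -0.    0.91 -0.03]
vial box 245 75 19 63
blue profile [51, 52, 52, 52, 53, 53, 52, 52, 54, 54, 68, 87, 99, 106, 108, 109, 108, 107, 108, 108, 105, 107, 104, 100, 91, 72, 54, 54, 55, 53, 52, 52, 52, 52, 53, 53, 53, 52, 52, 52, 53, 52, 52, 48, 48, 52, 53, 53, 54, 51, 51, 53, 54, 53, 53, 52, 54, 53, 53, 52, 54, 53, 52]
green [79, 90, 91, 91, 92, 91, 91, 91, 92, 93, 100, 114, 123, 127, 129, 129, 129, 129, 128, 128, 123, 125, 125, 122, 116, 103, 92, 92, 92, 92, 91, 91, 91, 92, 91, 92, 92, 91, 91, 92, 92, 90, 85, 61, 69, 90, 91, 91, 92, 91, 90, 91, 92, 92, 91, 91, 92, 92, 92, 91, 92, 90, 77]
ends y [0.5703 0.1045 0.113 ] [0.5694 0.0551 0.113 ]
bubble rows 11 24
BUBBLE mm 11.099999999999998
knob top [ 0.5733638  -0.07317716  0.115     ]
```

View pics/v1.png

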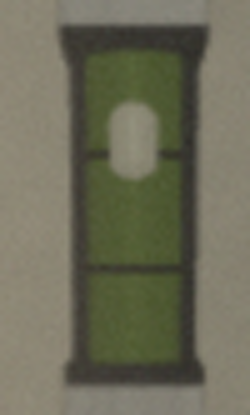

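The crop shows the bubble centre near (133,140) and the lines at rows 155 and 268. That puts the bubble about 11.3 mm toward +y, so the knob needs about 2.37 rad clockwise. I'll measure the knob once more from nearer.

Request:
{"fn": "arm_command", "kwargs": {"series": [[[0, -0.15, -0.08, 0, 0, 0, 0.3], [0, -0.3, -0.08, 0, 0, 0, 0.3], [0, -0.44, -0.08, 0, 0, 0, 0.3], [0, -0.464, -0.08, 0, 0, 0, 0.3], [0, -0.464, -0.08, 0, 0, 0, 0.3], [0, -0.464, -0.08, 0, 0, 0, 0.3]]]}}

```text
time: 9.78
ee_pos: [0.5689, -0.1194, 0.1631]
tcp_rot: [0.713, 0.701, -0.0, -0.0]
wrist_force: [-0.1, 0.6, -0.4]
gripper_width: 0.0636
```

```bash
python3 - <<'E'
from h import *
st();w=grab_frame("wrist");g=cv2.cvtColor(w,cv2.COLOR_RGB2GRAY)
u,v=proj("wrist",[.571,-.0755,.115]).astype(int);print(u,v)
x0,y0=u-45,max(v-45,0);c=w[y0:v+45,x0:u+45];save("k1.png",c,5)
m=(g[y0:v+45,x0:u+45]<75).astype(np.uint8)
cs,_=cv2.findContours(m,cv2.RETR_EXTERNAL,2);cs=sorted(cs,key=cv2.contourArea)[-2:]
for k in cs:
    (a,b),r=cv2.minEnclosingCircle(k);print(cv2.contourArea(k),a+x0,b+y0,r,pt("wrist",a+x0,b+y0,.112), "edges x",[pt("wrist",a+x0+s*r,b+y0,.115)[0] for s in(-1,1)])
E
```

```text
t 9.78 tcp [ 0.5689 -0.1194  0.1631] ydir deg -1.01 tilt [-0.0002  0.0002] F [-0.13  0.65 -0.36] w 0.0636 q [-0.25  0.26  2.    0.    0.88 -0.23]
257 159
0.0 240.0 162.0 9.999999747378752e-05 [ 0.5575 -0.0775  0.112 ] edges x [np.float64(0.5577), np.float64(0.5577)]
941.5 260.09904861450195 157.40649795532227 23.432384490966797 [ 0.5735 -0.0741  0.112 ] edges x [np.float64(0.5552), np.float64(0.5918)]
```

View pics/k1.png

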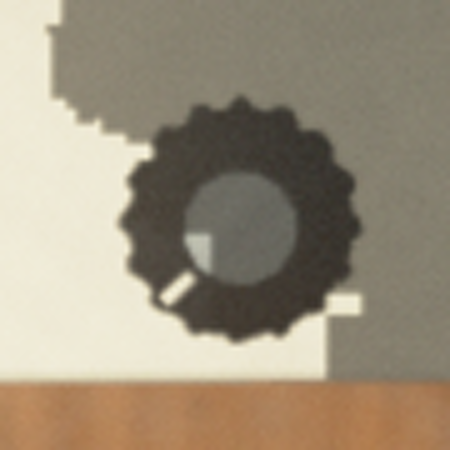

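The knob is at about (0.572, −0.074). I'll go over it, descend and grip.

Request:
{"fn": "arm_command", "kwargs": {"series": [[[0.012, 0.1, 0, 0, 0, 0, 0.3], [0.012, 0.18, 0, 0, 0, 0, 0.3], [0.012, 0.18, 0, 0, 0, 0, 0.3], [0.012, 0.18, -0.12, 0, 0, 0, 0.3], [0.012, 0.18, -0.24, 0, 0, 0, 0.3], [0.012, 0.18, -0.3, 0, 0, 0, 0.3], [0.012, 0.18, -0.316, 0, 0, 0, 0.3], [0.012, 0.18, -0.316, 0, 0, 0, 0.3], [0.012, 0.18, -0.316, 0, 0, 0, 0.3]]]}}

```text
time: 10.58
ee_pos: [0.5727, -0.0737, 0.085]
tcp_rot: [0.712, 0.702, 0.0, 0.0]
wrist_force: [-0.3, -0.9, 0.7]
gripper_width: 0.064
```

Request:
{"fn": "arm_command", "kwargs": {"series": [[[0, 0, 0, 0, 0, 0, 1], [0, 0, 0, 0, 0, 0, 1], [0, 0, 0, 0, 0, 0, 1], [0, 0, 0, 0, 0, 0, 1], [0, 0, 0, 0, 0, 0, 1], [0, 0, 0, 0, 0, 0, 1], [0, 0, 0, 0, 0, 0, 1], [0, 0, 0, 0, 0, 0, 1]]], "grip_force": 25}}

```text
time: 11.25
ee_pos: [0.5728, -0.074, 0.0847]
tcp_rot: [0.713, 0.702, 0.0, 0.001]
wrist_force: [2.6, 0.6, 5.4]
gripper_width: 0.0357
```

Request:
{"fn": "arm_command", "kwargs": {"series": [[[0, 0, 0, 0, 0, -0.07, 1], [0, 0, 0, 0, 0, -0.14, 1], [0, 0, 0, 0, 0, -0.21, 1], [0, 0, 0, 0, 0, -0.28, 1], [0, 0, 0, 0, 0, -0.35, 1], [0, 0, 0, 0, 0, -0.42, 1], [0, 0, 0, 0, 0, -0.49, 1], [0, 0, 0, 0, 0, -0.56, 1], [0, 0, 0, 0, 0, -0.63, 1], [0, 0, 0, 0, 0, -0.7, 1], [0, 0, 0, 0, 0, -0.75, 1], [0, 0, 0, 0, 0, -0.75, 1]]]}}

```text
time: 12.25
ee_pos: [0.5742, -0.075, 0.0848]
tcp_rot: [0.983, 0.185, 0.002, 0.001]
wrist_force: [13.2, -9.4, -4.6]
gripper_width: 0.0354
```

```bash
python3 - <<'E'
from h import *
s=st();print(s["torque"].round(2))
E
```

```text
t 12.25 tcp [ 0.5742 -0.075   0.0848] ydir deg -68.69 tilt [ 0.0045 -0.0016] F [13.22 -9.45 -4.6 ] w 0.0354 q [-0.17  0.38  2.03 -0.    0.73  1.03]
[-1.46 -1.94 -0.08]
```

Request:
{"fn": "arm_command", "kwargs": {"series": [[[0.01, -0.008, 0, 0, 0, -0.05, 1], [0.01, -0.008, 0, 0, 0, -0.12, 1], [0.01, -0.008, 0, 0, 0, -0.19, 1], [0.01, -0.008, 0, 0, 0, -0.26, 1], [0.01, -0.008, 0, 0, 0, -0.33, 1], [0.01, -0.008, 0, 0, 0, -0.4, 1], [0.01, -0.008, 0, 0, 0, -0.47, 1], [0.01, -0.008, 0, 0, 0, -0.54, 1], [0.01, -0.008, 0, 0, 0, -0.61, 1], [0.01, -0.008, 0, 0, 0, -0.68, 1], [0.01, -0.008, 0, 0, 0, -0.75, 1], [0.01, -0.008, 0, 0, 0, -0.75, 1]]]}}

```text
time: 13.25
ee_pos: [0.5741, -0.0768, 0.0846]
tcp_rot: [0.92, -0.393, -0.0, 0.001]
wrist_force: [-6.5, -8.8, 14.5]
gripper_width: 0.0359
```

```bash
python3 - <<'E'
from h import *
s=st();print(s["torque"].round(2))
print("vial in wrist",proj("wrist",[.569,.081,.113]),"scene",proj("scene",[.569,.081,.113]),"side",proj("side",[.569,.081,.113]))
E
```

```text
t 13.25 tcp [ 0.5741 -0.0768  0.0846] ydir deg -136.29 tilt [-0.0014 -0.001 ] F [-6.49 -8.82 14.54] w 0.0359 q [-0.17  0.38  2.03 -0.    0.74  2.21]
[-1.5   1.32 -0.04]
vial in wrist [ 97.  418.2] scene [268.1 160. ] side [301.9 190.8]
```

Request:
{"fn": "arm_command", "kwargs": {"series": [[[0, 0, 0, 0, 0, 0, 0.3], [0, 0, 0, 0, 0, 0, 0.3], [0, 0, 0, 0, 0, 0, 0.3], [0, 0, 0, 0, 0, 0, 0.3], [0, 0, 0, 0, 0, 0, 0.3], [0, 0, 0.15, 0, 0, 0, 0.3], [0, 0, 0.3, 0, 0, 0, 0.3], [0, 0, 0.4, 0, 0, 0, 0.3]]]}}

```text
time: 13.92
ee_pos: [0.5752, -0.076, 0.1868]
tcp_rot: [0.921, -0.39, 0.001, -0.0]
wrist_force: [0.5, 0.1, 0.9]
gripper_width: 0.0638
```

Request:
{"fn": "arm_command", "kwargs": {"series": [[[0, 0.1, 0, 0, 0, 0.9, 0.3], [0, 0.2, 0, 0, 0, 0.9, 0.3], [0, 0.29, 0, 0, 0, 0.9, 0.3], [0, 0.29, 0, 0, 0, 0.9, 0.3], [0, 0.29, 0, 0, 0, 0.9, 0.3], [0, 0.29, 0, 0, 0, 0.9, 0.3], [0, 0.29, 0, 0, 0, 0.9, 0.3], [0, 0.29, 0, 0, 0, 0.9, 0.3], [0, 0.29, 0, 0, 0, 0.9, 0.3], [0, 0.29, 0, 0, 0, 0.9, 0.3], [0, 0.29, 0, 0, 0, 0.9, 0.3], [0, 0.29, 0, 0, 0, 0.9, 0.3]]]}}

```text
time: 14.92
ee_pos: [0.5745, -0.0034, 0.184]
tcp_rot: [0.952, 0.305, -0.0, -0.0]
wrist_force: [-0.5, -0.1, -0.5]
gripper_width: 0.0638
```

Request:
{"fn": "arm_command", "kwargs": {"series": [[[0, 0, 0, 0, 0, 0.6, 0.3], [0, 0, 0, 0, 0, 0.6, 0.3], [0, 0, 0, 0, 0, 0.6, 0.3], [0, 0, 0, 0, 0, 0.6, 0.3], [0, 0, 0, 0, 0, 0.6, 0.3], [0, 0, 0, 0, 0, 0.6, 0.3], [0, 0, 0, 0, 0, 0.6, 0.3], [0, 0, 0, 0, 0, 0.6, 0.3], [0, 0, 0, 0, 0, 0.6, 0.3], [0, 0, 0, 0, 0, 0.6, 0.3]]]}}

```text
time: 15.75
ee_pos: [0.5746, -0.0034, 0.1841]
tcp_rot: [0.713, 0.701, -0.0, -0.0]
wrist_force: [-0.6, 0.0, -0.1]
gripper_width: 0.0639
```

```bash
python3 - <<'E'
from h import *
s=st();w=grab_frame("wrist");np.save("w.npy",w);vial(w,tag="v2.png")
E
```

```text
t 15.75 tcp [ 0.5746 -0.0034  0.1841] ydir deg -1.04 tilt [-0.0002  0.    ] F [-0.58  0.01 -0.06] w 0.0639 q [-0.05  0.22  2.01 -0.    0.91 -0.03]
vial box 239 73 19 63
blue profile [52, 52, 52, 52, 52, 52, 52, 52, 53, 51, 53, 53, 52, 52, 52, 52, 52, 52, 51, 47, 46, 49, 53, 55, 64, 85, 99, 106, 108, 109, 110, 111, 110, 110, 110, 109, 105, 97, 86, 69, 54, 51, 49, 47, 48, 52, 53, 52, 53, 52, 53, 52, 54, 53, 52, 52, 53, 52, 53, 54, 54, 53, 49]
green [88, 91, 91, 91, 91, 91, 91, 91, 91, 91, 92, 92, 92, 91, 92, 92, 92, 91, 88, 69, 61, 76, 91, 93, 99, 112, 122, 128, 129, 129, 130, 131, 130, 130, 130, 129, 126, 120, 112, 102, 92, 88, 75, 60, 73, 90, 92, 92, 92, 91, 91, 91, 92, 92, 91, 91, 92, 91, 92, 92, 92, 88, 76]
ends y [0.5711 0.1065 0.113 ] [0.5699 0.0571 0.113 ]
bubble rows 25 38
BUBBLE mm 0.3000000000000086
```

View pics/v2.png

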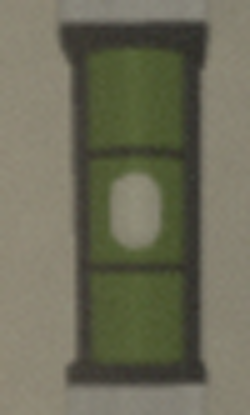

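The bubble centre is within 0.4 mm of the middle, sitting between the lines. Next: shut the fingers, move over the level and press.

Request:
{"fn": "arm_command", "kwargs": {"series": [[[-0.016, 0.1, 0, 0, 0, 0, 1], [-0.016, 0.2, 0, 0, 0, 0, 1], [-0.016, 0.34, 0, 0, 0, 0, 1], [-0.016, 0.34, 0, 0, 0, 0, 1], [-0.016, 0.34, 0, 0, 0, 0, 1], [-0.016, 0.34, 0, 0, 0, 0, 1], [-0.016, 0.34, 0, 0, 0, 0, 1], [-0.016, 0.34, 0, 0, 0, 0, 1], [-0.016, 0.34, 0, 0, 0, 0, 1], [-0.016, 0.34, 0, 0, 0, 0, 1], [-0.016, 0.34, 0, 0, 0, 0, 1], [-0.016, 0.34, 0, 0, 0, 0, 1]]]}}

```text
time: 16.8
ee_pos: [0.5706, 0.0813, 0.1842]
tcp_rot: [0.713, 0.701, -0.0, -0.0]
wrist_force: [0.5, -0.1, 0.0]
gripper_width: 0.0005
```

Request:
{"fn": "arm_command", "kwargs": {"series": [[[0, 0, -0.1, 0, 0, 0, 1], [0, 0, -0.2, 0, 0, 0, 1], [0, 0, -0.24, 0, 0, 0, 1], [0, 0, -0.255, 0, 0, 0, 1], [0, 0, -0.265, 0, 0, 0, 1], [0, 0, -0.265, 0, 0, 0, 1], [0, 0, -0.265, 0, 0, 0, 1], [0, 0, -0.265, 0, 0, 0, 1]]]}}

```text
time: 17.47
ee_pos: [0.5712, 0.0816, 0.1189]
tcp_rot: [0.713, 0.702, 0.001, 0.0]
wrist_force: [0.2, 0.0, -0.5]
gripper_width: 0.0005
```

Creeping down in 1 mm rows.

Request:
{"fn": "arm_command", "kwargs": {"series": [[[0, 0, -0.004, 0, 0, 0, 1], [0, 0, -0.008, 0, 0, 0, 1], [0, 0, -0.012, 0, 0, 0, 1], [0, 0, -0.016, 0, 0, 0, 1], [0, 0, -0.016, 0, 0, 0, 1], [0, 0, -0.016, 0, 0, 0, 1]]]}}

```text
time: 17.97
ee_pos: [0.5706, 0.0816, 0.1139]
tcp_rot: [0.713, 0.702, -0.0, -0.0]
wrist_force: [0.2, 0.5, 0.6]
gripper_width: 0.0004
```

Request:
{"fn": "arm_command", "kwargs": {"series": [[[0, 0, -0.004, 0, 0, 0, 1], [0, 0, -0.004, 0, 0, 0, 1], [0, 0, -0.004, 0, 0, 0, 1]]]}}

```text
time: 18.22
ee_pos: [0.5708, 0.0815, 0.1133]
tcp_rot: [0.713, 0.702, 0.0, 0.0]
wrist_force: [-2.5, -0.9, 6.0]
gripper_width: 0.0005
```

Request:
{"fn": "arm_command", "kwargs": {"series": [[[0, 0, -0.002, 0, 0, 0, 1], [0, 0, -0.002, 0, 0, 0, 1], [0, 0, -0.002, 0, 0, 0, 1], [0, 0, -0.002, 0, 0, 0, 1], [0, 0, -0.002, 0, 0, 0, 1], [0, 0, -0.002, 0, 0, 0, 1]]]}}

```text
time: 18.72
ee_pos: [0.571, 0.0815, 0.1133]
tcp_rot: [0.713, 0.702, 0.0, 0.0]
wrist_force: [-4.0, -0.5, 12.1]
gripper_width: 0.0006
```

Request:
{"fn": "arm_command", "kwargs": {"series": [[[0, 0, 0, 0, 0, 0, 1], [0, 0, 0, 0, 0, 0, 1], [0, 0, 0, 0, 0, 0, 1], [0, 0, 0, 0, 0, 0, 1], [0, 0, 0, 0, 0, 0, 1], [0, 0, 0, 0, 0, 0, 1], [0, 0, 0, 0, 0, 0, 1], [0, 0, 0, 0, 0, 0, 1], [0, 0, 0, 0, 0, 0, 1], [0, 0, 0, 0, 0, 0, 1], [0, 0, 0, 0, 0, 0, 1], [0, 0, 0, 0, 0, 0, 1]]]}}

```text
time: 19.72
ee_pos: [0.571, 0.0816, 0.1133]
tcp_rot: [0.713, 0.702, 0.0, 0.0]
wrist_force: [-4.8, -0.6, 13.3]
gripper_width: 0.0005
```

```bash
python3 - <<'E'
from h import *
st();w=grab_frame("wrist");save("w5.png",w,1.5)
E
```

```text
t 19.72 tcp [0.571  0.0816 0.1133] ydir deg -0.9 tilt [ 0.0003 -0.    ] F [-4.78 -0.61 13.31] w 0.0005 q [ 0.1   0.33  2.03 -0.    0.78  0.12]
```

View pics/w5.png

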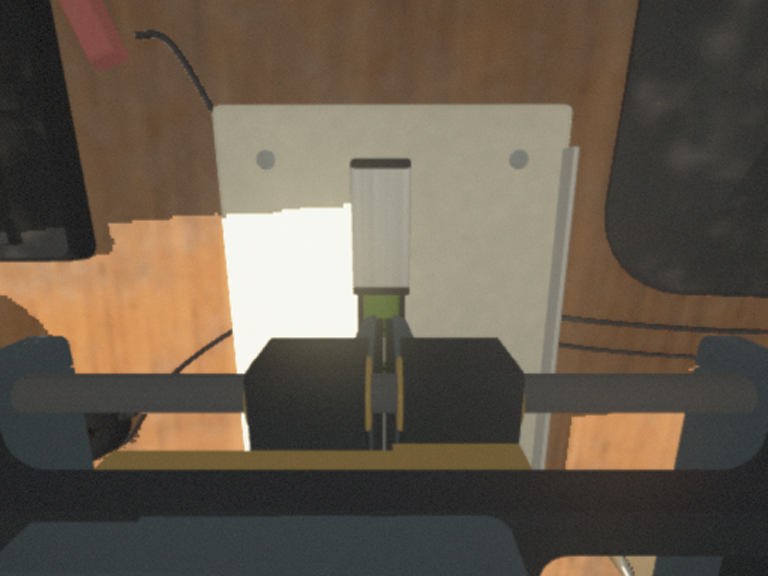

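The level is straight on the board, with its far end at (381,160). The fingers are shut on top of it with a steady push of about 13 N.

```bash
python3 -c "
from h import *
print(close_job());st()"
```

```text
the job is handed in; nothing more can be done
None
the job is handed in; nothing more can be done
```

I laid the silver level lengthwise on the shelf board and let go. I then turned the knob about 2.36 rad clockwise and finished with the shut fingers pressing on the middle of the level. The job was handed in after about 20 s of robot time; no verdict is reported.

- **Bubble:** it read about 11 mm off the middle before turning. After turning, with the level lying free, it was within about 0.4 mm of the middle.
- **Press:** the vertical push was 12–13 N and still rising slightly when I handed in, with about 5 N sideways from friction. The level looked straight on the board.
- **Not checked:** the fingers covered the vial while pressing, so I could not re-read the bubble under load. I did not re-measure the sticky pad, eraser or battery at the end, but no move came near them.
- **Disagreements:** the side and wrist cameras disagreed by about 5 mm on the knob's position. My grip was 2–3 mm off centre, giving up to about 18 N on the wrist while turning, within the limits.

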